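Click a clean filter cartridge into the bench dust collector

ROBOT

A 6-joint arm with a two-finger parallel gripper is mounted at the origin on the work surface. World frame = base frame: x ahead of the robot, y to its left, z up, the work surface at z = 0. Lengths are in m, angles in degrees, forces in N, time in s.
With the tool pointing down it reaches from about 0.4 to 0.825 m from the base axis. Payload 7 kg.
Tool frame: the origin (TCP) lies midway between the tips of the shut fingers; the grasp point (between the pads) lies 19 mm behind it; z points along the fingers, y is the line along which they close (so a half turn about z gives the same grasp; the last joint's range is limited). The gripper opens to 88 mm and grips with 3 to 60 N. Pads are 19 mm wide; open, the fingers measure 130 mm over their backs; the gripper's body (78 mm by 193 mm) begins 47 mm behind the grasp point.
Start: joints at [87.496, 20.546, 0.682, 0, -70.136, -16.507], TCP at [0.22, 0.638, 0.227] pointing down, gripper open.
Joint ranges: [-176.03, 176.03], [-82.01, 121.73], [-58.28, 71.71], [-173.87, 95.51], [-174.79, -0.11], [-173.66, 173.66]. Speed limits (degrees/s): [136.94, 136.94, 172.46, 180, 180, 180].

INTERFACE

Orientations are given as [roll, pitch, yaw] about the fixed x, y, z axes, in that order (R = Rz(yaw) Ry(pitch) Rx(roll)).
In Python, from plant import ctrl gives the robot as it stands. The module is installed in compiled form; this text tells all that it offers.
- The arm moves only by the tool send_rows, never from a script. Its argument "plan" is a list that holds one entry, the list of rows, each a list of 6 numbers: the shift along the tool's x, y, z in shares of 80 cm (1.0 is 80 cm), then the turn, a rotation vector about the tool's x, y, z in parts of the range, where 1.0 means 90 degrees. A call has 1 to 8 rows; each row is the pose to reach, as a shift and turn from the pose commanded when the call began, along the tool's axes at that moment; what a row does not reach only later rows make up. A row lasts 1/12 s, in which the tool goes at most 41.7 mm and 7.16 degrees, less where a joint would pass 70% of its speed; a pose out of reach is approached as far as the arm can. No shift or turn number may pass 1 either way. A call with a gripper value outside its range is refused whole. "fingers" is the opening, from 0 (shut) to 1 (fully open), set as the call begins (left out, the last holds). The fingers move at their own pace and stop on an object; the grip force is fixed at half the most. Time passes only in rows, so rows that repeat a pose let the fingers close. It gives the time, the measured TCP pose, the force, the opening and the grip force at its end, in the units of the state.
- ctrl.get_obs(): the state, without advancing time (a new reading comes with each control period).
- ctrl.snapshot(name): name is "side" or "top" or "wrist"; returns a dict with "img" (384x512x3 uint8, red, green, blue), "K" (3x3 intrinsics, pixels), "k1" (the pictures are not rectified: a ray, as slopes to the right and down, at radius r is drawn at 1 + k1 r^2 times it, then the intrinsics apply), "pose" (4x4, takes a point from camera to world coordinates). Camera axes: x right, y down, z forward; pixel columns grow to the right and rows downward; lengths in m; the calibration is good to about 2 mm. A picture is of the moment at which its call begins. There is no depth.
- ctrl.close_job(): hands the job in; it is judged then, once.
The state is a dict: "clock": time; "joint_pos": joint angles; "qvel": joint speeds; "tau": joint torques, N m; "tool_pos": TCP position; "orientation": TCP orientation; "force": force on the tool from outside, world axes, zero at the start; "moment": the same for the moment, N m; "opening": finger opening in m; "gripper_force": force on a finger pad.
Only numpy, scipy, OpenCV 4.12 (cv2) and the standard library are available. Lean on these libraries where they do the work, as an engineer would, in place of code of your own. Each camera call takes 0.05 s, during which the arm holds its last target. There are 200 camera calls.

TASK

The dust collector on the goldsmith's bench has no filter in it. Take the clean filter cartridge (white pleats), slide it nose first into the collector's slot and push it fully home, until both spring catches have clicked in behind its end flange. Leave the clogged cartridge with the dark pleats and everything else on the bench where they lie.

Things in the scene. Friction and masses are not known exactly. Their poses are not given: they have to be found in the camera images.
- clean_cartridge: Clean filter cartridge lying flat, pleats up. Blue frame 64 wide (y), 26 high; nose at +x. Rear end flange 12 thick (x -75 to -63), 92 wide, 30 high, standing out 14 past the frame each side. 150 long in all. Origin: centre of the underside, z up (mm). White pleats; 0.11 to 0.21 kg. Grip it across the 64 mm frame.
- used_cartridge: Clogged filter cartridge lying flat, pleats up. Blue frame 64 wide (y), 26 high; nose at +x. Rear end flange 12 thick (x -75 to -63), 92 wide, 30 high, standing out 14 past the frame each side. 150 long in all. Origin: centre of the underside, z up (mm). Dark grey-brown pleats. Leave it alone.
- collector: Bench-top dust collector: pale grey box fixed to the bench, 160 mm wide (y), 75 mm high, 85 mm at the fan end (+x). The cartridge slides in along its +x, the cartridge's x along the collector's. Origin: on the bench; the origin of a cartridge fully home lies 18 mm straight above it. Slot mouth at x = -63 mm, rear face of a home flange at x = -75 mm; about 2 mm of play there.
- mouth (a point): Centre of the slot's mouth at its floor, 18 mm above the bench, 63 mm in -x from the collector's origin, same axes. Slot: 68 mm wide, ceiling 29 mm above its floor, widening at the mouth to 78 and 34 mm. The floor runs on outside as an open black sill, 160 mm wide to 40 mm before the mouth, then a tongue 42 mm wide to 78 mm before it. The home flange stops against the mouth.
- catch_left (a joint): Steel leaf-spring catch at the mouth, collector's +y side, 22 to 44 mm above the bench. In the collector's frame: ramp from x -99, y 52 to the tip at x -79, y 40; hook face at x -77 (mm). 0 = at rest, positive = pushed outward (rad). The flange pushes it about 0.14 aside; it springs back to 0 behind the flange. Passing both catches takes about 6 to 15 N.
- catch_right (a joint): The same spring catch, mirrored, on the collector's -y side. 0 = at rest, positive = pushed outward (rad).
- pliers: Bystander: round-nose pliers with red handles, 170 mm long, lying flat. Origin at its middle on the bench, or near it.
- palette: Bystander: white porcelain palette of six round wells, 150 mm across, 18 mm high, with small beads in it. Origin at its middle on the bench, or near it.
- bur_block: Bystander: wooden block 110 x 60 x 30 mm with steel burs standing in it, 57 mm high in all. Origin at its middle on the bench, or near it.
- brush: Bystander: bench brush, 200 mm long, lying flat. Origin at its middle on the bench, or near it.
- hammer: Bystander: small hammer, 240 mm long, lying flat. Origin at its middle on the bench, or near it.
- tweezers: Bystander: dark steel tweezers, 160 mm long, 8 mm high, lying flat. Origin at its middle on the bench, or near it.
Things that resemble listed ones, but are neither listed nor needed, are in the scene too. What is shaped like the clean_cartridge but yellow is not meant.

How it is judged:
By the outcome, as a careful person would: the job done as asked, in the order asked, and still so for the second after the job is handed in, with the robot touching nothing.
It also fails if it takes over 56 s, if anything falls off the work surface, if the arm or the gripper's body presses on something with over 40 N, if the wrist force passes 120 N, or if a joint passes its speed limit or range.

## Working session

There is one attempt and no reset: what is moved stays moved. The work goes in short steps, Python scripts to look and compute and a tool call to move; the robot and the scene stay as the last step left them, time stands still between calls to the robot, and variables do not carry over. Pictures are saved under pics/ and viewed, at most 10 in all, crops included, and the job is handed in when it is done.

Besides the shell and the picture viewer there is one more tool, called after "Call:" by a JSON object that holds its "name" and its "arguments", one argument or row to a line. send_rows: Moves the arm, as the interface text tells. Its arguments: {"type":"object","properties":{"plan":{"type":"array","items":{"type":"array","items":{"type":"array","items":{"type":"number"}}}},"fingers":{"type":"number"}},"required":["plan"]}

```bash
mkdir -p pics
cat > h.py <<'E'
import numpy as np, cv2
from plant import ctrl
def snap(n,f=None):
    s=ctrl.snapshot(n)
    if f: cv2.imwrite('pics/'+f,s['img'][:,:,::-1])
    return s
def ray(s,uv):
    K=s['K'];k=s['k1']
    p=cv2.undistortPoints(np.array(uv,float).reshape(-1,1,2),K,np.array([k,0,0,0.])).reshape(-1,2)
    d=np.c_[p,np.ones(len(p))]@s['pose'][:3,:3].T
    return s['pose'][:3,3],d
def onz(s,uv,z):
    o,d=ray(s,uv); return o+d*((z-o[2])/d[:,2])[:,None]
def proj(s,P):
    T=np.linalg.inv(s['pose']);r,_=cv2.Rodrigues(T[:3,:3])
    return cv2.projectPoints(np.array(P,float).reshape(-1,3),r,T[:3,3],s['K'],np.array([s['k1'],0,0,0.]))[0].reshape(-1,2)
E
python3 - <<'E'
from h import *
a=snap('top','t0.png');b=snap('side','s0.png')
for s in(a,b):print(s['pose'].round(3),s['K'].round(1),s['k1'])
im=np.hstack([a['img'],b['img']])[:,:,::-1]
print(ctrl.get_obs())
E
```

```text
[[-0.002 -0.984  0.176  0.332]
 [-1.     0.002  0.003  0.04 ]
 [-0.003 -0.176 -0.984  1.167]
 [ 0.     0.     0.     1.   ]] [[372.1   0.  257.8]
 [  0.  372.1 191. ]
 [  0.    0.    1. ]] -0.10930919531551993
[[ 0.999 -0.003  0.033  0.468]
 [-0.028 -0.61   0.792 -1.028]
 [ 0.018 -0.792 -0.61   0.838]
 [ 0.     0.     0.     1.   ]] [[405.4   0.  263.9]
 [  0.  405.4 190.3]
 [  0.    0.    1. ]] -0.12748798399596734
{'clock': 0.1, 'joint_pos': array([ 8.74976062e+01,  2.05868074e+01,  6.39381877e-01, -1.69507167e-02,
       -7.01362245e+01, -1.65073791e+01]), 'qvel': array([ 0.06042363, -0.11350048,  0.18131801, -0.0412084 , -0.08427291,
       -0.07645892]), 'tau': array([-9.55358300e-04, -5.84163237e+01,  2.93750185e+01,  7.01546699e+00,
        1.01862327e-02, -6.37491348e-05]), 'tool_pos': array([0.21975   , 0.63776744, 0.22572749]), 'orientation': array([ 1.79915270e+02, -8.49140345e-03, -1.90155378e+01]), 'force': array([ 0.59936428, -0.17143445,  0.2681243 ]), 'moment': array([-0.01552119,  0.00197915,  0.02841592]), 'gripper_force': 0.0, 'opening': 0.08773411598579492}
```

View pics/t0.png

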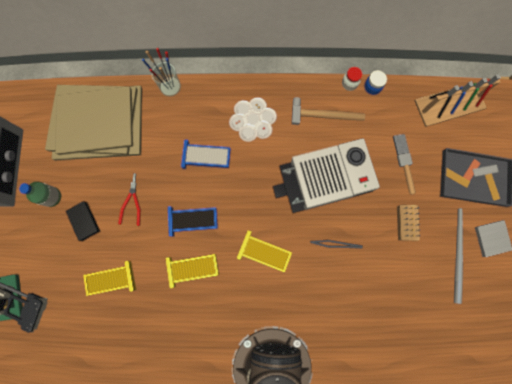

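View pics/s0.png

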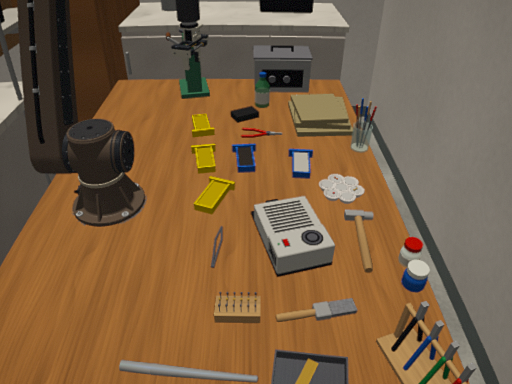

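Top view: white-pleated blue cartridge at (207,156), with its flange on the left at (185,155). Lookalikes are the dark-pleated blue at (193,219) and the yellow ones at (108,281), (192,270) and (265,252). I choose (207,156). The collector is at (330,175), with its mouth and sill on the left near (290,190).

Run:
```python
from h import *
a=snap('top')
im=a['img'][:,:,::-1].copy()
hsv=cv2.cvtColor(im,cv2.COLOR_BGR2HSV)
m=cv2.inRange(hsv,(100,120,60),(130,255,255));m[:,:150]=0;m[:,260:]=0;m[:120]=0;m[185:]=0
c=max(cv2.findContours(m,cv2.RETR_EXTERNAL,cv2.CHAIN_APPROX_NONE)[0],key=cv2.contourArea)
P=onz(a,c.reshape(-1,2),0.027)[:,:2]
r=cv2.minAreaRect((P*1000).astype(np.float32));print('clean',r)
# pleats centre
w=cv2.inRange(hsv,(0,0,150),(180,60,255));w2=w.copy()
mm=np.zeros_like(w);cv2.drawContours(mm,[c],-1,255,-1);w2&=mm
c2=max(cv2.findContours(w2,cv2.RETR_EXTERNAL,cv2.CHAIN_APPROX_NONE)[0],key=cv2.contourArea)
print('pleats',cv2.minAreaRect((onz(a,c2.reshape(-1,2),0.026)[:,:2]*1000).astype(np.float32)))
g=w.copy();g[:,:280]=0;g[:,390:]=0;g[:135]=0;g[220:]=0
g=cv2.morphologyEx(g,cv2.MORPH_CLOSE,np.ones((9,9)))
c3=max(cv2.findContours(g,cv2.RETR_EXTERNAL,cv2.CHAIN_APPROX_NONE)[0],key=cv2.contourArea)
print('coll',cv2.minAreaRect((onz(a,c3.reshape(-1,2),0.078)[:,:2]*1000).astype(np.float32)))
k=cv2.inRange(hsv,(0,0,0),(180,255,70));k[:,:265]=0;k[:,310:]=0;k[:155]=0;k[220:]=0
c4=max(cv2.findContours(k,cv2.RETR_EXTERNAL,cv2.CHAIN_APPROX_NONE)[0],key=cv2.contourArea)
print('sill',cv2.minAreaRect((onz(a,c4.reshape(-1,2),0.018)[:,:2]*1000).astype(np.float32)))
cv2.drawContours(im,[c3],-1,(0,0,255),1);cv2.drawContours(im,[c4],-1,(0,255,0),1)
cv2.imwrite('pics/c1.png',cv2.resize(im[130:225,170:390],None,fx=3.6,fy=3.6,interpolation=cv2.INTER_NEAREST))
```

```text
clean ((652.8676147460938, 209.04278564453125), (147.75888061523438, 89.43417358398438), 85.75016784667969)Traceback (most recent call last):
  File "<stdin>", line 12, in <module>
ValueError: max() iterable argument is empty
```

Run:
```python
from h import *
a=snap('top')
im=a['img'][:,:,::-1].copy()
hsv=cv2.cvtColor(im,cv2.COLOR_BGR2HSV)
print(hsv[156,207],hsv[175,355],hsv[188,292],hsv[190,280])
w=cv2.inRange(hsv,(0,0,150),(180,70,255))
g=w.copy();g[:,:280]=0;g[:,390:]=0;g[:135]=0;g[220:]=0
g=cv2.morphologyEx(g,cv2.MORPH_CLOSE,np.ones((9,9)))
c3=max(cv2.findContours(g,cv2.RETR_EXTERNAL,cv2.CHAIN_APPROX_NONE)[0],key=cv2.contourArea)
print('coll',cv2.minAreaRect((onz(a,c3.reshape(-1,2),0.078)[:,:2]*1000).astype(np.float32)))
k=cv2.inRange(hsv,(0,0,0),(180,255,70));k[:,:265]=0;k[:,310:]=0;k[:155]=0;k[220:]=0
c4=max(cv2.findContours(k,cv2.RETR_EXTERNAL,cv2.CHAIN_APPROX_NONE)[0],key=cv2.contourArea)
print('sill',cv2.minAreaRect((onz(a,c4.reshape(-1,2),0.018)[:,:2]*1000).astype(np.float32)))
cv2.drawContours(im,[c3],-1,(0,0,255),1);cv2.drawContours(im,[c4],-1,(0,255,0),1)
cv2.imwrite('pics/c1.png',cv2.resize(im[130:225,170:390],None,fx=3.6,fy=3.6,interpolation=cv2.INTER_NEAREST))
```

```text
[ 22  42 193] [ 23  34 209] [10 16 47] [60  6 46]
coll ((584.1685180664062, -191.2320098876953), (161.23910522460938, 230.09080505371094), 15.070235252380371)
sill ((545.5554809570312, -46.63387680053711), (154.09982299804688, 79.08732604980469), 15.11783504486084)
```

View pics/c1.png

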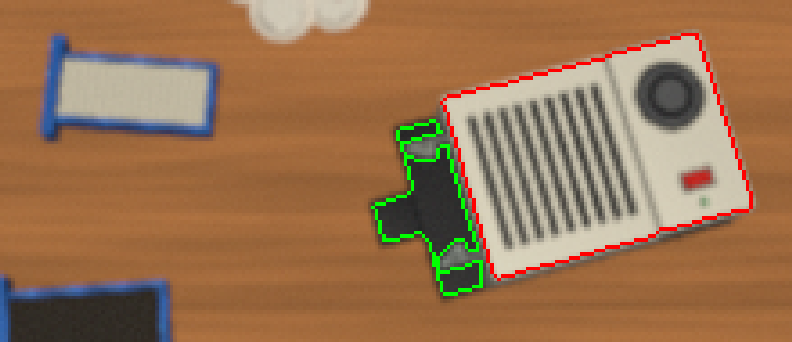

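The crop confirms white pleats with the flange on the left. The collector's sill and both catches show at its left end. Moving to hover.

```bash
cat >> h.py <<'E'
from scipy.spatial.transform import Rotation as Ro
def go(x,y,z,yaw):
    o=ctrl.get_obs();R=Ro.from_euler('xyz',o['orientation'],degrees=True)
    T=Ro.from_euler('xyz',[180,0,yaw],degrees=True)
    d=R.inv().apply(np.array([x,y,z])-o['tool_pos'])*100;q=(R.inv()*T).as_rotvec(degrees=True)
    print('rows',d.round(2),q.round(2),'now',o['tool_pos'].round(4),o['orientation'].round(2),'F',o['force'].round(1),'t',o['clock'],o['opening'])
E
python3 -c "
from h import *
go(.656,.255,.2,-94.25)"
```

```text
rows [53.71 21.99  2.63] [ 4.000e-02 -4.000e-02  7.523e+01] now [0.2198 0.6379 0.226 ] [ 1.7994e+02 -1.0000e-02 -1.9020e+01] F [-0.7 -0.2  0.1] t 0.2 0.08736671775351211
```

Careful with the scale: shifts go in shares of 80 cm and turns go in shares of 90 degrees. That gives: 53.7 cm / 80 = 0.6713, 22 cm / 80 = 0.275, 75 degrees / 90 = 0.8333.

Call:
{"name": "send_rows", "arguments": {
  "plan": [
    [[0.6713, 0.275, 0.0325, 0, 0, 0.8333], [0.6713, 0.275, 0.0325, 0, 0, 0.8333], [0.6713, 0.275, 0.0325, 0, 0, 0.8333], [0.6713, 0.275, 0.0325, 0, 0, 0.8333], [0.6713, 0.275, 0.0325, 0, 0, 0.8333], [0.6713, 0.275, 0.0325, 0, 0, 0.8333], [0.6713, 0.275, 0.0325, 0, 0, 0.8333], [0.6713, 0.275, 0.0325, 0, 0, 0.8333]]
  ],
  "fingers": 1
}}

```text
clock: 0.87
tool_pos: [0.4712, 0.4168, 0.2117]
orientation: [-180.0, 0.0, -76.6]
force: [0.5, 0.6, -0.7]
opening: 0.0877
gripper_force: 0.0
```

```bash
python3 -c "
from h import *
go(.656,.255,.2,-94.25)"
```

```text
rows [ 20.01 -14.24   1.16] [-0.000e+00  1.000e-02  1.761e+01] now [0.4712 0.4168 0.2117] [-1.7999e+02  1.0000e-02 -7.6640e+01] F [ 0.5  0.6 -0.7] t 0.8667 0.0876698485135764
```

Converted, 20 cm / 80 = 0.25, -14.2 cm / 80 = -0.1775, 17.6 degrees / 90 = 0.1956.

Call:
{"name": "send_rows", "arguments": {
  "plan": [
    [[0.25, -0.1775, 0.015, 0, 0, 0.1956], [0.25, -0.1775, 0.015, 0, 0, 0.1956], [0.25, -0.1775, 0.015, 0, 0, 0.1956], [0.25, -0.1775, 0.015, 0, 0, 0.1956], [0.25, -0.1775, 0.015, 0, 0, 0.1956], [0.25, -0.1775, 0.015, 0, 0, 0.1956], [0.25, -0.1775, 0.015, 0, 0, 0.1956], [0.25, -0.1775, 0.015, 0, 0, 0.1956]]
  ]
}}

```text
clock: 1.53
tool_pos: [0.6565, 0.2555, 0.1984]
orientation: [179.9, -0.1, -94.1]
force: [0.5, -0.0, -1.0]
opening: 0.0876
gripper_force: 0.0
```

Run:
```python
from h import *
go(.656,.255,.2,-94.25)
w=snap('wrist','w1.png');print(w['pose'].round(3))
```

```text
rows [ 0.06  0.05 -0.16] [ 0.08 -0.06  0.13] now [0.6565 0.2555 0.1984] [ 1.7992e+02 -6.0000e-02 -9.4120e+01] F [ 0.5 -0.  -1. ] t 1.5333 0.0876490113676146
[[-0.997  0.069  0.018  0.652]
 [ 0.072  0.96   0.269  0.184]
 [ 0.002  0.27  -0.963  0.357]
 [ 0.     0.     0.     1.   ]]
```

View pics/w1.png

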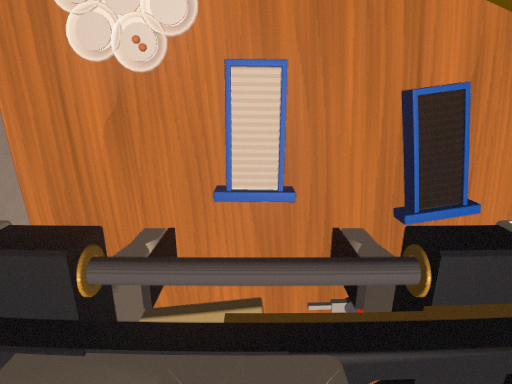

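Wrist view: the clean cartridge has its frame at (256,125) and its flange at (255,195). The used one is at (440,150), off to the right. Measuring it from here.

Run:
```python
from h import *
w=snap('wrist')
hsv=cv2.cvtColor(w['img'],cv2.COLOR_RGB2HSV)
m=cv2.inRange(hsv,(100,120,60),(130,255,255));m[:,320:]=0;m[:,:200]=0;m[205:]=0
def edge(r):
    x=np.where(m[r])[0]; return x.min(),x.max()
for r in (80,120,160,180):
    e=edge(r);print(r,onz(w,[(e[0],r),(e[1]+1,r)],.026)[:,:2].round(4).tolist())
ys,xs=np.where(m);print(ys.min(),ys.max())
c=[(256,ys.min())];print('nose',onz(w,c,.026).round(4))
col=np.where(m[:,219])[0];print('flange top front row',col.min(),col.max(),onz(w,[(219,col.min())],.03).round(4))
print('tcp->',proj(w,[[.6565,.2555,.1984]]))
```

```text
80 [[0.6773, 0.1537], [0.6148, 0.158]]
120 [[0.681, 0.1937], [0.6187, 0.1981]]
160 [[0.6839, 0.2363], [0.6217, 0.2407]]
180 [[0.686, 0.2587], [0.6238, 0.263]]
58 200
nose [[0.6441 0.1347 0.026 ]]
flange top front row 190 199 [[0.6944 0.2685 0.03  ]]
tcp-> [[251.6634179  239.44016004]]
```

Converted, 19.1 cm / 80 = 0.2388, 18.4 cm / 80 = 0.23, 0.4 degrees / 90 = 0.0044.

Call:
{"name": "send_rows", "arguments": {
  "plan": [
    [[0, 0.0025, 0.05, 0, 0, 0.0044], [0, 0.0025, 0.1, 0, 0, 0.0044], [0, 0.0025, 0.15, 0, 0, 0.0044], [0, 0.0025, 0.1875, 0, 0, 0.0044], [0, 0.0025, 0.2125, 0, 0, 0.0044], [0, 0.0025, 0.23, 0, 0, 0.0044], [0, 0.0025, 0.2388, 0, 0, 0.0044], [0, 0.0025, 0.2388, 0, 0, 0.0044]]
  ]
}}

```text
clock: 2.3
tool_pos: [0.6518, 0.2586, 0.0072]
orientation: [179.9, -0.1, -94.2]
force: [0.1, 1.2, 0.3]
opening: 0.0875
gripper_force: 0.0
```

Call:
{"name": "send_rows", "arguments": {
  "plan": [
    [[0, 0, 0, 0, 0, 0], [0, 0, 0, 0, 0, 0], [0, 0, 0, 0, 0, 0], [0, 0, 0, 0, 0, 0], [0, 0, 0, 0, 0, 0], [0, 0, 0, 0, 0, 0]]
  ],
  "fingers": 0.6
}}

```text
clock: 2.8
tool_pos: [0.6541, 0.2583, 0.0099]
orientation: [-179.9, 0.1, -94.3]
force: [-1.2, 1.5, 6.5]
opening: 0.0639
gripper_force: 30.0
```

Call:
{"name": "send_rows", "arguments": {
  "plan": [
    [[0, 0, -0.0188, 0, 0, 0], [0, 0, -0.0438, 0, 0, 0], [0, 0, -0.075, 0, 0, 0], [0, 0, -0.1, 0, 0, 0], [0, 0, -0.1, 0, 0, 0], [0, 0, -0.1, 0, 0, 0]]
  ]
}}

```text
clock: 3.3
tool_pos: [0.6538, 0.2581, 0.0898]
orientation: [-179.9, 0.1, -94.3]
force: [-0.2, -0.4, -1.6]
opening: 0.0634
gripper_force: 30.0
```

Run:
```python
from h import *
go(.515,.066,.095,-75)
w=snap('wrist','w2.png')
```

```text
rows [20.2  12.39 -0.57] [ -0.1    0.08 -19.33] now [0.6538 0.2581 0.0898] [-1.7991e+02  1.0000e-01 -9.4330e+01] F [-0.2 -0.4 -1.6] t 3.3 0.06343506426497471
```

View pics/w2.png

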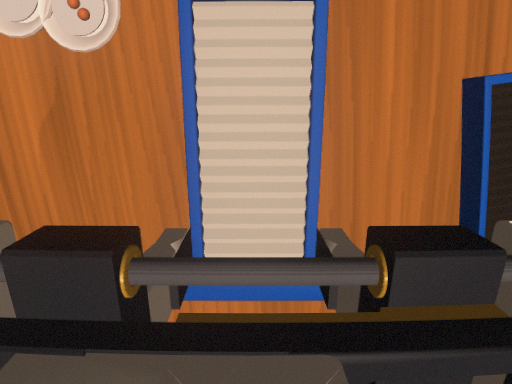

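The cartridge is held across the frame, between columns 185 and 325, and stays square; the flange is just behind the fingers at row 292. Going to the pre-insert point.

Converted, 20.2 cm / 80 = 0.2525, 19.2 cm / 80 = 0.24, -19.3 degrees / 90 = -0.2144.

Call:
{"name": "send_rows", "arguments": {
  "plan": [
    [[0.025, 0.015, 0, 0, 0, -0.0333], [0.0625, 0.0375, 0, 0, 0, -0.0778], [0.1, 0.0625, 0, 0, 0, -0.1222], [0.1375, 0.085, 0, 0, 0, -0.1556], [0.175, 0.1075, 0, 0, 0, -0.1889], [0.2125, 0.1313, 0, 0, 0, -0.2144], [0.24, 0.1475, 0, 0, 0, -0.2144], [0.2525, 0.155, 0, 0, 0, -0.2144]]
  ]
}}

```text
clock: 4.02
tool_pos: [0.5108, 0.0627, 0.0872]
orientation: [179.8, -0.0, -75.1]
force: [0.1, 0.6, -2.6]
opening: 0.064
gripper_force: 30.0
```

Call:
{"name": "send_rows", "arguments": {
  "plan": [
    [[0, 0, 0, 0, 0, 0], [0, 0, 0, 0, 0, 0]]
  ]
}}

```text
clock: 4.18
tool_pos: [0.5144, 0.0654, 0.0882]
orientation: [180.0, -0.0, -75.1]
force: [0.9, 0.2, -2.0]
opening: 0.0638
gripper_force: 30.0
```

Run:
```python
from h import *
go(.515,.066,.09,-75)
w=snap('wrist')
a=snap('top')
im=np.hstack([cv2.resize(w['img'],(400,300)),cv2.resize(a['img'][130:250,200:360],(400,300))])
cv2.imwrite('pics/w3.png',im[:,:,::-1])
hsv=cv2.cvtColor(w['img'],cv2.COLOR_RGB2HSV)
m=cv2.inRange(hsv,(100,120,60),(130,255,255))
z=.0898-.0099+.026
for r in (30,80,130,180,220):
    x=np.where(m[r,130:400])[0]+130
    e=onz(w,[(x.min(),r),(x.max()+1,r)],z)[:,:2];print(r,x.min(),x.max(),e.round(4).tolist(),e.mean(0).round(4),np.linalg.norm(e[0]-e[1]).round(4))
```

```text
rows [-0.05 -0.08 -0.18] [ 0.04 -0.01 -0.06] now [0.5144 0.0654 0.0882] [ 1.7996e+02 -1.0000e-02 -7.5060e+01] F [ 0.9  0.2 -2. ] t 4.1833 0.06380329164314628
30 179 326 [[0.5721, -0.0278], [0.5116, -0.044]] [ 0.5419 -0.0359] 0.0626
80 182 324 [[0.5666, -0.0083], [0.5062, -0.0245]] [ 0.5364 -0.0164] 0.0625
130 185 321 [[0.5609, 0.0125], [0.5008, -0.0036]] [0.5309 0.0045] 0.0622
180 188 318 [[0.5548, 0.0349], [0.4949, 0.019]] [0.5249 0.027 ] 0.062
220 190 316 [[0.5498, 0.0545], [0.4895, 0.0384]] [0.5197 0.0464] 0.0624
```

View pics/w3.png

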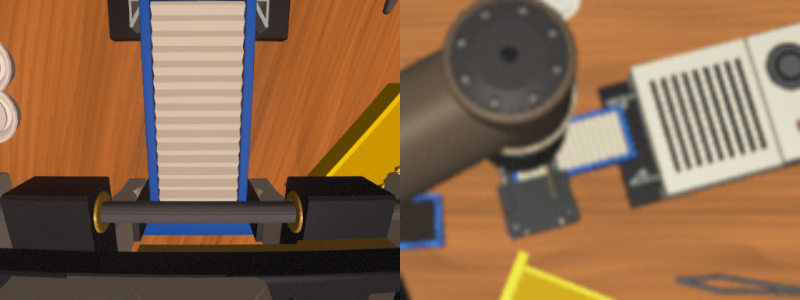

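Left panel (wrist): the cartridge is held, with the black sill and catches ahead of it, spanning columns 110–288 of the panel. Right panel (top): the nose lines up with the slot. Checking lateral alignment from the sill's edges.

Run:
```python
from h import *
w=snap('wrist')
hsv=cv2.cvtColor(w['img'],cv2.COLOR_RGB2HSV)
wood=cv2.inRange(hsv,(3,110,70),(25,255,255))
for r in (10,20,30,40):
    L=np.where(wood[r,60:178])[0]; R=np.where(wood[r,330:440])[0]
    u0,u1=60+L.max()+1,330+R.min()
    e=onz(w,[(u0,r),(u1,r)],.018)[:,:2]
    yh=np.array([.9655,.2605]);print(r,u0,u1,e.round(4).tolist(),(e@yh).round(4),np.linalg.norm(e[0]-e[1]).round(4))
```

```text
10 141 373 [[0.6254, -0.0476], [0.4726, -0.0888]] [0.5914 0.4331] 0.1583
20 141 372 [[0.6242, -0.0414], [0.4711, -0.0826]] [0.5919 0.4333] 0.1585
30 142 371 [[0.6223, -0.0353], [0.4696, -0.0763]] [0.5916 0.4335] 0.1581
40 143 370 [[0.6204, -0.0291], [0.4681, -0.07]] [0.5914 0.4337] 0.1577
```

Converted, 5.5 cm / 80 = 0.0688, 5.3 cm / 80 = 0.0663.

Call:
{"name": "send_rows", "arguments": {
  "plan": [
    [[0, 0.0006, 0.0188, 0, 0, 0], [0, 0.0006, 0.0375, 0, 0, 0], [0, 0.0006, 0.0525, 0, 0, 0], [0, 0.0006, 0.0625, 0, 0, 0], [0, 0.0006, 0.0663, 0, 0, 0], [0, 0.0006, 0.0688, 0, 0, 0], [0, 0.0006, 0.0688, 0, 0, 0], [0, 0.0006, 0.0688, 0, 0, 0]]
  ]
}}

```text
clock: 5.0
tool_pos: [0.5146, 0.0659, 0.0341]
orientation: [-180.0, 0.0, -75.0]
force: [-0.4, -0.0, -1.7]
opening: 0.0637
gripper_force: 30.0
```

Run:
```python
from h import *
go(.515,.066,.03,-75)
s=snap('side');o=ctrl.get_obs()['tool_pos']
u=proj(s,[o]).astype(int)[0];print(u)
c=s['img'][u[1]-60:u[1]+60,u[0]-60:u[0]+100];cv2.imwrite('pics/s2.png',cv2.resize(c,(800,600),interpolation=cv2.INTER_CUBIC)[:,:,::-1])
```

```text
rows [ 0.   -0.05  0.41] [-0.04  0.    0.01] now [0.5146 0.0659 0.0341] [-179.96    0.    -74.99] F [-0.4 -0.  -1.7] t 5.0 0.06371025843776404
[264 181]
```

View pics/s2.png

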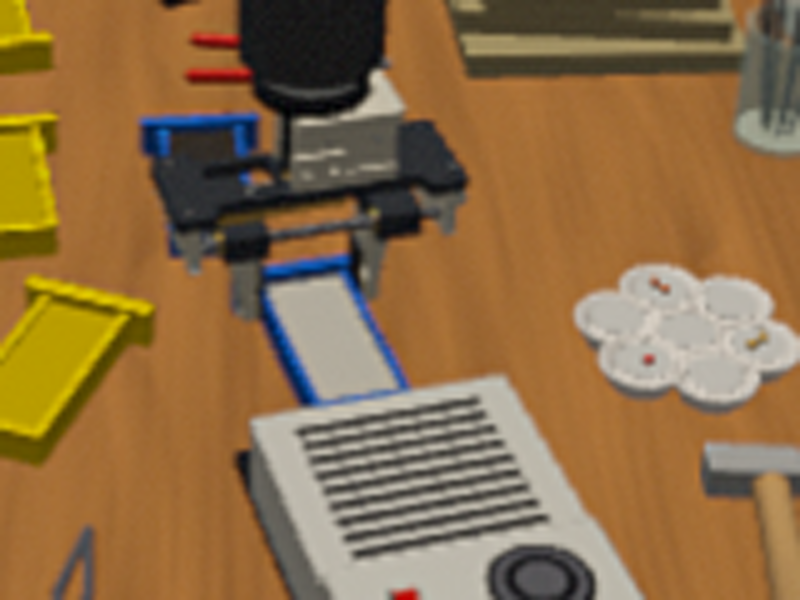

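The cartridge is level and straight before the mouth, with its nose at about (360,400) of this crop. Lowering until the sill is felt.

Converted, 0.3 cm / 80 = 0.0038, 0.2 cm / 80 = 0.0025.

Call:
{"name": "send_rows", "arguments": {
  "plan": [
    [[0, 0, 0.0013, 0, 0, 0], [0, 0, 0.0025, 0, 0, 0], [0, 0, 0.0038, 0, 0, 0], [0, 0, 0.0038, 0, 0, 0]]
  ]
}}

```text
clock: 5.38
tool_pos: [0.5141, 0.0656, 0.0306]
orientation: [-180.0, 0.0, -75.0]
force: [-0.5, -0.5, -1.1]
opening: 0.0637
gripper_force: 30.0
```

Converted, 0.2 cm / 80 = 0.0025, 0.1 cm / 80 = 0.0013.

Call:
{"name": "send_rows", "arguments": {
  "plan": [
    [[0, 0, 0.0013, 0, 0, 0], [0, 0, 0.0025, 0, 0, 0], [0, 0, 0.0025, 0, 0, 0], [0, 0, 0.0025, 0, 0, 0]]
  ]
}}

```text
clock: 5.72
tool_pos: [0.5141, 0.0656, 0.0285]
orientation: [180.0, -0.0, -75.0]
force: [0.3, 0.1, -1.7]
opening: 0.0636
gripper_force: 30.0
```

Call:
{"name": "send_rows", "arguments": {
  "plan": [
    [[0, 0, 0.0006, 0, 0, 0], [0, 0, 0.0013, 0, 0, 0], [0, 0, 0.0013, 0, 0, 0]]
  ]
}}

```text
clock: 5.97
tool_pos: [0.5142, 0.0657, 0.0277]
orientation: [-180.0, -0.0, -75.0]
force: [-0.9, 0.4, -0.0]
opening: 0.0635
gripper_force: 30.0
```

Converted, 3.2 cm / 80 = 0.04, 2.8 cm / 80 = 0.035.

Call:
{"name": "send_rows", "arguments": {
  "plan": [
    [[0.005, 0, 0, 0, 0, 0], [0.01, 0, 0, 0, 0, 0], [0.015, 0, 0, 0, 0, 0], [0.02, 0, 0, 0, 0, 0], [0.025, 0, 0, 0, 0, 0], [0.03, 0, 0, 0, 0, 0], [0.035, 0, 0, 0, 0, 0], [0.04, 0, 0, 0, 0, 0]]
  ]
}}

```text
clock: 6.63
tool_pos: [0.5227, 0.0344, 0.0278]
orientation: [-180.0, 0.0, -75.0]
force: [-0.4, 2.1, 1.3]
opening: 0.064
gripper_force: 30.0
```

Converted, 3 cm / 80 = 0.0375, 2.5 cm / 80 = 0.0313.

Call:
{"name": "send_rows", "arguments": {
  "plan": [
    [[0.0063, 0, 0, 0, 0, 0], [0.0125, 0, 0, 0, 0, 0], [0.0188, 0, 0, 0, 0, 0], [0.025, 0, 0, 0, 0, 0], [0.0313, 0, 0, 0, 0, 0], [0.0375, 0, 0, 0, 0, 0], [0.0375, 0, 0, 0, 0, 0]]
  ]
}}

```text
clock: 7.22
tool_pos: [0.5308, 0.0049, 0.0279]
orientation: [-180.0, -0.0, -75.0]
force: [2.3, -0.9, 3.4]
opening: 0.0636
gripper_force: 30.0
```

Converted, 3 cm / 80 = 0.0375, 2.5 cm / 80 = 0.0313.

Call:
{"name": "send_rows", "arguments": {
  "plan": [
    [[0.0063, 0, 0, 0, 0, 0], [0.0125, 0, 0, 0, 0, 0], [0.0188, 0, 0, 0, 0, 0], [0.025, 0, 0, 0, 0, 0], [0.0313, 0, 0, 0, 0, 0], [0.0375, 0, 0, 0, 0, 0], [0.0375, 0, 0, 0, 0, 0]]
  ]
}}

```text
clock: 7.8
tool_pos: [0.5385, -0.0238, 0.0279]
orientation: [-180.0, -0.0, -75.0]
force: [1.9, -0.6, 4.6]
opening: 0.0638
gripper_force: 30.0
```

Run:
```python
from h import *
go(.515,.066,.03,-75)
w=snap('wrist','w4.png')
```

```text
rows [-9.28 -0.05 -0.21] [-0.05 -0.01 -0.01] now [ 0.5385 -0.0238  0.0279] [-1.7995e+02 -1.0000e-02 -7.5010e+01] F [ 1.9 -0.6  4.6] t 7.8 0.06375445938931056
```

View pics/w4.png

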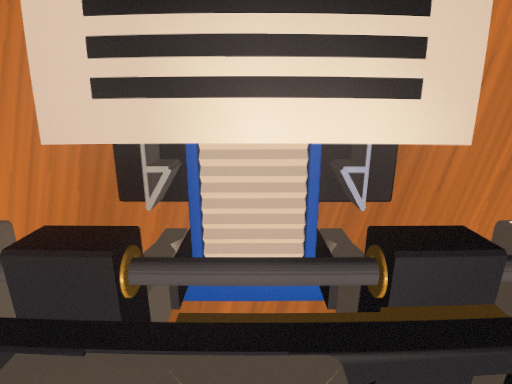

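The nose is about 60 mm into the slot and centred between the catches, whose tips are at (150,205) and (362,205). The fingers still have room. Releasing, then pushing the flange with closed fingers.

Call:
{"name": "send_rows", "arguments": {
  "plan": [
    [[0, 0, 0, 0, 0, 0], [0, 0, 0, 0, 0, 0], [0, 0, 0, 0, 0, 0], [0, 0, 0, 0, 0, 0]]
  ],
  "fingers": 1
}}

```text
clock: 8.18
tool_pos: [0.5372, -0.0234, 0.0272]
orientation: [179.9, 0.0, -75.0]
force: [0.3, -0.3, 0.4]
opening: 0.0843
gripper_force: 0.0
```

Converted, -6.5 cm / 80 = -0.0813, -5 cm / 80 = -0.0625.

Call:
{"name": "send_rows", "arguments": {
  "plan": [
    [[0, 0, -0.0125, 0, 0, 0], [0, 0, -0.0375, 0, 0, 0], [0, 0, -0.0625, 0, 0, 0], [0, 0, -0.0813, 0, 0, 0], [-0.025, 0, -0.0813, 0, 0, 0], [-0.05, 0, -0.0813, 0, 0, 0], [-0.0625, 0, -0.0813, 0, 0, 0], [-0.0625, 0, -0.0813, 0, 0, 0]]
  ]
}}

```text
clock: 8.85
tool_pos: [0.5247, 0.0265, 0.0934]
orientation: [-180.0, 0.0, -74.9]
force: [0.8, 0.3, -0.4]
opening: 0.0874
gripper_force: 0.0
```

Call:
{"name": "send_rows", "arguments": {
  "plan": [
    [[0, 0, 0, 0, 0, 0], [0, 0, 0, 0, 0, 0], [0, 0, 0, 0, 0, 0], [0, 0, 0, 0, 0, 0], [0, 0, 0, 0, 0, 0], [0, 0, 0, 0, 0, 0]]
  ],
  "fingers": 0
}}

```text
clock: 9.35
tool_pos: [0.525, 0.0246, 0.0925]
orientation: [180.0, -0.0, -75.0]
force: [-0.5, 0.5, -1.0]
opening: 0.053
gripper_force: 0.0
```

Run:
```python
from h import *
go(.5255,.0245,.028,-75)
w=snap('wrist','w5.png')
```

```text
rows [ 0.03 -0.05  6.45] [ 0.02 -0.   -0.04] now [0.525  0.0246 0.0925] [179.98  -0.   -75.04] F [-0.5  0.5 -1. ] t 9.35 0.053026645531728075
```

View pics/w5.png

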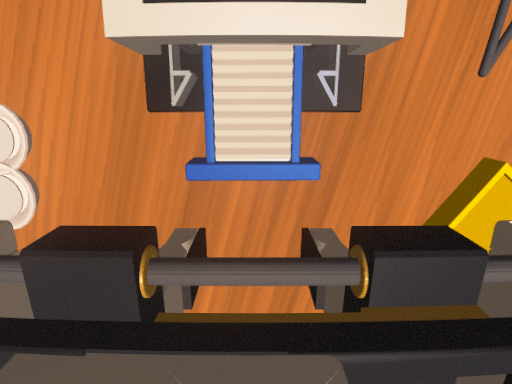

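The cartridge stays straight in the slot, with its flange at (253,170). Closing fully and lowering behind the flange.

Call:
{"name": "send_rows", "arguments": {
  "plan": [
    [[0, 0, 0, 0, 0, 0], [0, 0, 0, 0, 0, 0], [0, 0, 0, 0, 0, 0], [0, 0, 0, 0, 0, 0], [0, 0, 0, 0, 0, 0], [0, 0, 0, 0, 0, 0], [0, 0, 0, 0, 0, 0], [0, 0, 0, 0, 0, 0]]
  ]
}}

```text
clock: 10.07
tool_pos: [0.525, 0.0251, 0.0927]
orientation: [-180.0, 0.0, -75.0]
force: [0.2, 0.4, -0.3]
opening: 0.0011
gripper_force: 0.0
```

Converted, 6.4 cm / 80 = 0.08, 6 cm / 80 = 0.075.

Call:
{"name": "send_rows", "arguments": {
  "plan": [
    [[0, 0, 0.0188, 0, 0, 0], [0, 0, 0.0375, 0, 0, 0], [0, 0, 0.0563, 0, 0, 0], [0, 0, 0.0688, 0, 0, 0], [0, 0, 0.075, 0, 0, 0], [0, 0, 0.08, 0, 0, 0], [0, 0, 0.08, 0, 0, 0]]
  ]
}}

```text
clock: 10.65
tool_pos: [0.5248, 0.025, 0.0282]
orientation: [179.9, -0.0, -75.0]
force: [-0.1, -0.6, 0.2]
opening: 0.0005
gripper_force: 0.0
```

Converted, 4 cm / 80 = 0.05, 3.5 cm / 80 = 0.0438.

Call:
{"name": "send_rows", "arguments": {
  "plan": [
    [[0.0063, 0, 0, 0, 0, 0], [0.0125, 0, 0, 0, 0, 0], [0.0188, 0, 0, 0, 0, 0], [0.025, 0, 0, 0, 0, 0], [0.0313, 0, 0, 0, 0, 0], [0.0375, 0, 0, 0, 0, 0], [0.0438, 0, 0, 0, 0, 0], [0.05, 0, 0, 0, 0, 0]]
  ]
}}

```text
clock: 11.32
tool_pos: [0.5356, -0.014, 0.0288]
orientation: [-180.0, 0.0, -75.0]
force: [-0.9, 3.0, 1.6]
opening: 0.0001
gripper_force: 1.2
```

Converted, 3 cm / 80 = 0.0375, 2.8 cm / 80 = 0.035.

Call:
{"name": "send_rows", "arguments": {
  "plan": [
    [[0.0063, 0, 0, 0, 0, 0], [0.0125, 0, 0, 0, 0, 0], [0.0188, 0, 0, 0, 0, 0], [0.025, 0, 0, 0, 0, 0], [0.03, 0, 0, 0, 0, 0], [0.035, 0, 0, 0, 0, 0], [0.0375, 0, 0, 0, 0, 0]]
  ]
}}

```text
clock: 11.9
tool_pos: [0.543, -0.0422, 0.0286]
orientation: [-180.0, 0.1, -75.0]
force: [-4.2, 11.5, 4.6]
opening: 0.0003
gripper_force: 6.3
```

Converted, 1 cm / 80 = 0.0125, 0.8 cm / 80 = 0.01.

Call:
{"name": "send_rows", "arguments": {
  "plan": [
    [[0.0025, 0, 0, 0, 0, 0], [0.005, 0, 0, 0, 0, 0], [0.0075, 0, 0, 0, 0, 0], [0.01, 0, 0, 0, 0, 0], [0.0125, 0, 0, 0, 0, 0]]
  ]
}}

```text
clock: 12.32
tool_pos: [0.5454, -0.0525, 0.0284]
orientation: [180.0, 0.0, -75.0]
force: [-1.4, 3.6, -0.2]
opening: 0.0005
gripper_force: 1.7
```

Converted, 0.4 cm / 80 = 0.005, 0.2 cm / 80 = 0.0025.

Call:
{"name": "send_rows", "arguments": {
  "plan": [
    [[0.0025, 0, 0, 0, 0, 0], [0.005, 0, 0, 0, 0, 0], [0.005, 0, 0, 0, 0, 0]]
  ]
}}

```text
clock: 12.57
tool_pos: [0.5467, -0.0568, 0.0286]
orientation: [180.0, -0.0, -75.0]
force: [0.4, 0.1, -0.1]
opening: 0.0006
gripper_force: 0.0
```

Converted, 0.3 cm / 80 = 0.0038, 0.2 cm / 80 = 0.0025.

Call:
{"name": "send_rows", "arguments": {
  "plan": [
    [[0.0013, 0, 0, 0, 0, 0], [0.0025, 0, 0, 0, 0, 0], [0.0038, 0, 0, 0, 0, 0], [0.0038, 0, 0, 0, 0, 0]]
  ]
}}

```text
clock: 12.9
tool_pos: [0.5476, -0.0593, 0.0287]
orientation: [-180.0, -0.0, -75.0]
force: [0.5, -0.1, -0.7]
opening: 0.0003
gripper_force: 0.0
```

Converted, 0.2 cm / 80 = 0.0025, 0.1 cm / 80 = 0.0013.

Call:
{"name": "send_rows", "arguments": {
  "plan": [
    [[0.0013, 0, 0, 0, 0, 0], [0.0025, 0, 0, 0, 0, 0], [0.0025, 0, 0, 0, 0, 0]]
  ]
}}

```text
clock: 13.15
tool_pos: [0.548, -0.0607, 0.0287]
orientation: [-180.0, 0.0, -75.0]
force: [-1.5, 4.4, 1.6]
opening: 0.0003
gripper_force: 1.8
```

Converted, 0.3 cm / 80 = 0.0038, 0.15 cm / 80 = 0.0019.

Call:
{"name": "send_rows", "arguments": {
  "plan": [
    [[0.0019, 0, 0, 0, 0, 0], [0.0038, 0, 0, 0, 0, 0], [0.0038, 0, 0, 0, 0, 0]]
  ]
}}

```text
clock: 13.4
tool_pos: [0.5481, -0.0609, 0.0288]
orientation: [-180.0, 0.2, -75.0]
force: [-8.0, 23.7, 6.7]
opening: 0.0005
gripper_force: 12.2
```

Converted, 0.2 cm / 80 = 0.0025, 0.1 cm / 80 = 0.0013.

Call:
{"name": "send_rows", "arguments": {
  "plan": [
    [[0.0013, 0, 0, 0, 0, 0], [0.0025, 0, 0, 0, 0, 0], [0.0025, 0, 0, 0, 0, 0]]
  ]
}}

```text
clock: 13.65
tool_pos: [0.5481, -0.0611, 0.0288]
orientation: [-180.0, 0.3, -75.0]
force: [-13.0, 34.9, 12.2]
opening: 0.0006
gripper_force: 18.7
```

It is hard against the stop. Backing off, lifting and looking.

Converted, -8 cm / 80 = -0.1, -6 cm / 80 = -0.075.

Call:
{"name": "send_rows", "arguments": {
  "plan": [
    [[-0.0125, 0, 0, 0, 0, 0], [-0.025, 0, 0, 0, 0, 0], [-0.0375, 0, -0.0188, 0, 0, 0], [-0.05, 0, -0.0438, 0, 0, 0], [-0.0625, 0, -0.075, 0, 0, 0], [-0.075, 0, -0.1, 0, 0, 0], [-0.075, 0, -0.1, 0, 0, 0], [-0.075, 0, -0.1, 0, 0, 0]]
  ]
}}

```text
clock: 14.32
tool_pos: [0.5345, -0.0073, 0.1099]
orientation: [-179.8, -0.0, -75.0]
force: [-0.1, -0.1, -0.5]
opening: 0.0001
gripper_force: 0.0
```

Run:
```python
from h import *
w=snap('wrist')
a=snap('top')
cv2.imwrite('pics/w6.png',np.vstack([cv2.resize(w['img'][0:190,100:420],(640,380),interpolation=cv2.INTER_CUBIC),cv2.resize(a['img'][135:215,180:400],(640,220))])[:,:,::-1])
```

```text
(no output)
```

View pics/w6.png

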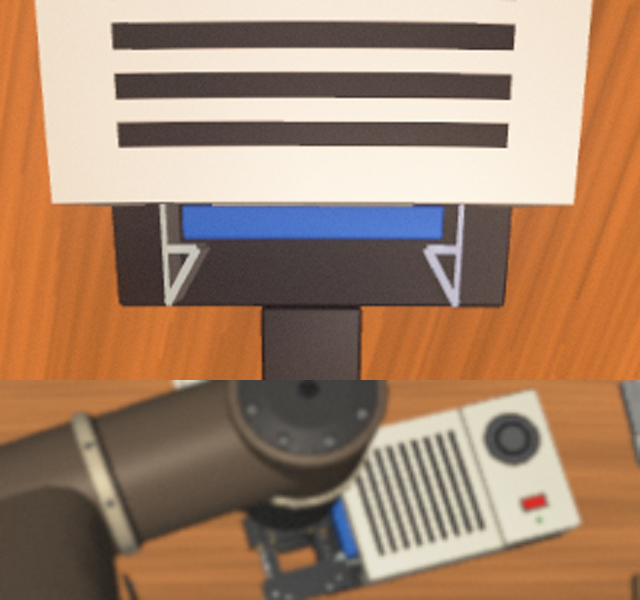

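The flange (182–443, 205–240) sits against the mouth. Both catches, with hook faces at row 245, are straight and closed behind it. Handing in.

```bash
python3 -c "
from plant import ctrl
print(ctrl.close_job())"
```

```text
the job is handed in; nothing more can be done
None
```

The clean cartridge is fully home in the collector with both catches closed behind its flange, and I handed the job in at about 14 s; the arm touched nothing else on the bench.

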